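# Load a test card into the blood analyser

## Task

Load the test card that lies in front of the blood analyser: keep it flat, press lightly on its top and slide it over the base plate, contact end first, into the slot at the foot of the analyser until it is fully home against the stop; then press the large start key. Touch the card only on its top face - do not push or grip it by its edges, do not crush it - and leave everything else where it is.

Things in the scene. Friction and masses are not known exactly. Their poses are not given: they have to be found in the camera images.
- card_mid (a point): centre (half-way up) of the test card: flat white plastic, 86 x 54 x 3 mm, 22 to 37 g, lying on the analyser's base plate. x points along its length to the nose, the end with the row of metal contact pads; the tail end has a paper label; y across, z up. Its flat top face, 3 mm above the base plate, measures 80 x 48 mm; a bevelled rim runs round it
- card: the test card; origin: centre of its underside, axes as card_mid. It slides easily on the base plate (friction about 0.25) and a fingertip grips its top better: pressed with 8 to 15 N it follows the finger, but it may creep under it by some millimetres or degrees. Pressing or squeezing it with over 25 N crushes it
- card_nose (a point): middle of the card's nose edge, 43 mm ahead of the card's centre along its x, half-way up
- card_rim: the card's bevelled rim, 3 mm wide and 2 mm high on all four sides (1 mm lower than the top face): not to be pushed or gripped. Origin and axes as the card
- analyser: blood analyser, fixed: housing 154 mm deep, 124 wide, 40 high at the front half with the keys, 65 at the rear with the display, on a flat base plate whose top is 6 to 11 mm above the worktop and reaches 220 mm before the housing's front face. Origin: on the base plate's top, 75 mm behind the front face, in the middle; x points into the card slot, z up
- slot_mouth (a point): middle of the card slot's mouth, in the housing's front face at the base plate's top; axes as the analyser. The slot's floor is the base plate; it is 57 mm wide (1.5 mm play on each side of the card), 6 mm high, 50 mm deep. Beside the mouth 6 mm high guides stand 16 mm out from the face and flare from 57 to 77 mm apart
- slot_end (a point): middle of the slot's end stop at the base plate's top, 50 mm inside the mouth; axes as the analyser. Fully home the nose meets the stop and 36 mm of the tail stick out of the front face. From 27 mm inside the mouth a sprung roller in the slot's roof resists the nose with about 4 N; once it is under, the drag is about 1.5 N
- start_key (a joint): the start key's travel in m: 0 at rest, 0.004 fully pressed (downward). It springs back; it starts to move at 1.5 N and is down at about 4 N
- key_top (a point): centre of the start key's top: the one large key, 26 mm (along x) by 24 mm, on top of the housing's front half, 30 mm behind the front face and 32 mm to the -y side of its middle, 48 mm above the base plate at rest. Six small round buttons lie on the +y side of it
- check_plate: the analyser's square check plate, 54 x 54 x 3 mm white plastic, lying on the base plate beside the housing; not the card to load. Origin: centre of its underside
- tape: roll of plaster tape lying flat, 72 mm across, 25 mm high. Origin: centre of its underside
- tube_rack: rack of blood tubes, 210 x 100 mm, 103 mm high over the caps. Origin: centre of its underside, x along its length
- kidney_dish: white kidney-shaped dish, 228 x 141 mm, 46 mm high. Origin: centre of its underside, x along its length
- swab_pot: open white pot, 64 mm across, 70 mm high. Origin: centre of its underside
- glove_box: box of gloves, 120 x 230 mm, 70 mm high. Origin: centre of its underside, the long side along its y

How it is judged:
By the outcome, as a careful person would: the job done as asked, in the order asked, and still so for the second after the job is handed in, with the robot touching nothing.
It also fails if it takes over 64 s, if anything falls off the work surface, if the arm or the gripper's body presses on something with over 40 N, if the wrist force passes 120 N, or if a joint passes its speed limit or range.

## Robot

A 7-joint arm with a two-finger parallel gripper is mounted at the origin on the work surface. World frame = base frame: x ahead of the robot, y to its left, z up, the work surface at z = 0. Lengths are in mm, angles in rad, forces in N, time in s.
With the tool pointing down it reaches from about 425 to 825 mm from the base axis. Payload 3.6 kg.
Tool frame: the origin (TCP) lies at the very end of the fingers, on their centre line; the grasp point (between the pads) lies 19 mm behind it; z points along the fingers, y is the line along which they close (so a half turn about z gives the same grasp; the last joint's range is limited). The gripper opens to 93 mm and grips with 3 to 60 N. Pads are 15 mm wide; open, the fingers measure 128 mm over their backs; the gripper's body (75 mm by 188 mm) begins 65 mm behind the grasp point.
Start: joints at [-1.202, 0.615, -0.013, 1.423, 0.008, 1.103, -0.04], TCP at [250.57, 599.73, 218.64] pointing down, gripper open.
Joint ranges: [-3.12, 3.12], [-0.3, 2.06], [-1.34, 1.32], [0.26, 2.42], [-1.36, 4.5], [0.01, 1.98], [-2.84, 2.84]. Speed limits (rad/s): [2.79, 2.79, 3.14, 3.14, 3.14, 3.14, 3.14].

## Interface

Orientations are given as a unit quaternion [x, y, z, w].
In Python, from plant import * gives the robot as it stands.
- The arm moves only by the shell command python3 -m pendant 'ROWS' [FORCE]. ROWS is JSON, a list of rows, each an object of numbers: "fingers": the finger opening in m, from 0 to 0.093; "x", "y", "z": the shift along the world's x, y, z in m; "rx", "ry", "rz": the turn, a rotation vector about the world's x, y, z in degrees. In form: [{"fingers": .., "x": .., "y": .., "z": .., "rx": .., "ry": .., "rz": ..}, ...]. A call has 1 to 10 rows; each row shifts and turns the commanded pose from where the row before left it; what a row does not reach is not made up. A row lasts 1/10 s, in which the tool goes at most 50 mm and 8.59 degrees, less where a joint would pass 70% of its speed; a pose out of reach is approached as far as the arm can. A call with a gripper value outside its range is refused whole. The fingers move at their own pace and stop on an object; FORCE is the grip in N (left out, the last holds). Time passes only in rows, so rows that do not move let the fingers close. It gives the time, the measured TCP pose, the force, the opening and the grip force at its end, in the units of the state.
- get_state(): the state, without advancing time (a new reading comes with each control period).
- get_image(name): name is "scene" or "top"; returns the picture (384x512x3 uint8, red, green, blue); there is no depth.
- calibration(name): a dict with "K" (3x3 intrinsics, pixels), "rvec" (rotation vector, rad) and "tvec" (3), from world to camera coordinates, as OpenCV has them. Camera axes: x right, y down, z forward; pixel columns grow to the right and rows downward; lengths in mm; the calibration is good to about 2 mm. A picture is of the moment at which its call begins. calibration takes no time and is no camera call.
- finish_job(): hands the job in; it is judged then, once.
The state is a dict: "t": time; "joint_pos": joint angles; "qvel": joint speeds; "joint_efforts": joint torques, N m; "tool_pos": TCP position; "orientation": TCP orientation; "wrist_force": force on the tool from outside, world axes, zero at the start; "ft_torque": the same for the moment, N m; "finger_gap": finger opening in mm; "finger_force": force on a finger pad.
Only numpy, scipy, OpenCV 4.12 (cv2) and the standard library are available. Lean on these libraries where they do the work, as an engineer would, in place of code of your own. Each camera call takes 0.05 s, during which the arm holds its last target. There are 200 camera calls.

## Working session

There is one attempt and no reset: what is moved stays moved. The work goes in short steps, Python scripts to look and compute and a shell command to move; the robot and the scene stay as the last step left them, time stands still between calls to the robot, and variables do not carry over. Pictures are saved under pics/ and viewed, at most 10 in all, crops included, and the job is handed in when it is done.

```bash
mkdir -p pics; ls; python3 - <<'E'
from plant import *
import cv2
for n in("scene","top"):
    cv2.imwrite(f"pics/{n}0.png",get_image(n)[:,:,::-1]); print(n,calibration(n))
s=get_state();print(s)
E
```

```text
pics
scene {'K': array([[353.82900391,   0.        , 260.96891777],
       [  0.        , 353.82900391, 191.37401012],
       [  0.        ,   0.        ,   1.        ]]), 'rvec': array([ 2.32017319,  1.1445544 , -0.35243526]), 'tvec': array([-358.06039138, -303.94218124, 1264.45232942])}
top {'K': array([[495.1339022 ,   0.        , 253.13372848],
       [  0.        , 495.1339022 , 191.26076204],
       [  0.        ,   0.        ,   1.        ]]), 'rvec': array([ 2.14387072, -2.19408059,  0.09852181]), 'tvec': array([  20.225777  ,  546.42168544, 1529.2926004 ])}
{'t': 0.1, 'joint_pos': array([-1.20154489,  0.61580828, -0.01257557,  1.42470993,  0.0080963 ,
        1.10342467, -0.0403592 ]), 'qvel': array([-4.47296617e-04,  1.99386544e-05,  2.12859865e-03, -4.51802254e-03,
       -1.84714493e-04, -7.88564826e-04, -9.15873101e-04]), 'joint_efforts': array([ 1.23158010e-03, -4.60039508e+01,  2.09869724e-01, -1.66245979e+01,
       -6.11569081e-02,  1.68814184e-02,  1.34691686e-04]), 'tool_pos': array([250.31228675, 599.10230494, 217.6158971 ]), 'orientation': array([ 1.96552035e-01,  9.80492721e-01, -1.13208342e-03, -2.02126647e-04]), 'wrist_force': array([ 0.20209189,  0.85086939, -0.66244592]), 'ft_torque': array([ 0.02696537,  0.00400742, -0.04933029]), 'finger_force': 0.0, 'finger_gap': 93.15284790692695}
```

View pics/scene0.png

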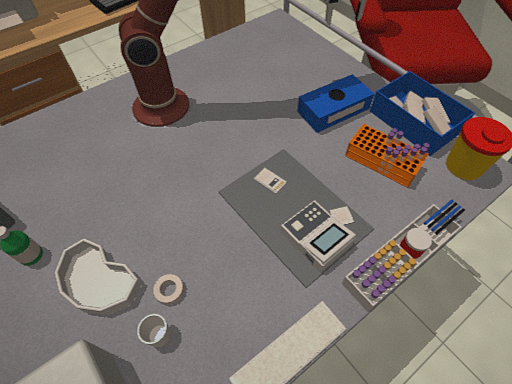

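View pics/top0.png

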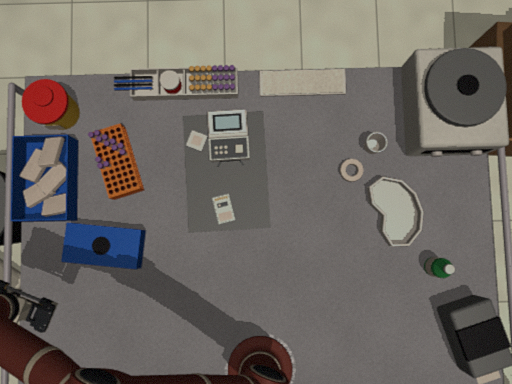

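Top view: card at about (223,208), dark base plate (185-268, 112-230), analyser at (228,137). The start key is probably the pale one at the front left (213,150). I'll enlarge both views.

```bash
cat > h.py <<'E'
import numpy as np, cv2
from plant import *
def ray(n,uv):
    c=calibration(n);R=cv2.Rodrigues(c["rvec"])[0]
    p=cv2.undistortPoints(np.float32(uv).reshape(-1,1,2),c["K"],None).reshape(-1,2)
    d=np.c_[p,np.ones(len(p))]@R
    return -R.T@c["tvec"],d
def onz(n,uv,z):
    o,d=ray(n,uv); return o+d*((z-o[2])/d[:,2])[:,None]
def proj(n,P):
    c=calibration(n);return cv2.projectPoints(np.float64(P).reshape(-1,1,3),c["rvec"],c["tvec"],c["K"],None)[0].reshape(-1,2)
def tri(uva,uvb):
    o1,d1=ray("top",[uva]);o2,d2=ray("scene",[uvb]);d1=d1[0];d2=d2[0]
    s=np.linalg.lstsq(np.c_[d1,-d2],o2-o1,rcond=None)[0]
    a=o1+s[0]*d1;b=o2+s[1]*d2
    return (a+b)/2,np.linalg.norm(a-b)
E
python3 - <<'E'
import cv2
t=cv2.imread("pics/top0.png")[105:235,180:275];s=cv2.imread("pics/scene0.png")[145:290,215:375]
t=cv2.resize(t,None,fx=4.5,fy=4.5,interpolation=2);s=cv2.resize(s,None,fx=4,fy=4,interpolation=2)
t=t[:580];
cv2.imwrite("pics/t1.png",t);cv2.imwrite("pics/s1.png",s)
E
```

```text
(no output)
```

View pics/t1.png

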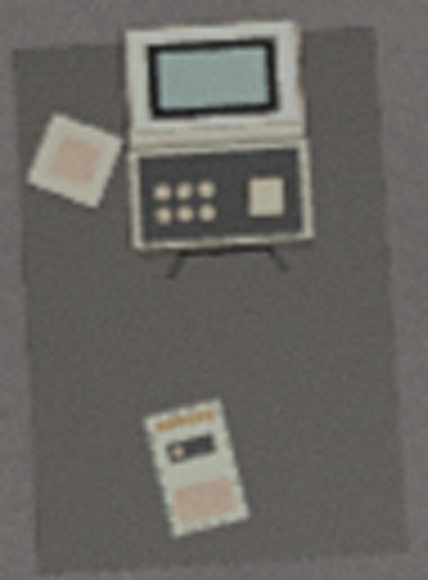

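View pics/s1.png

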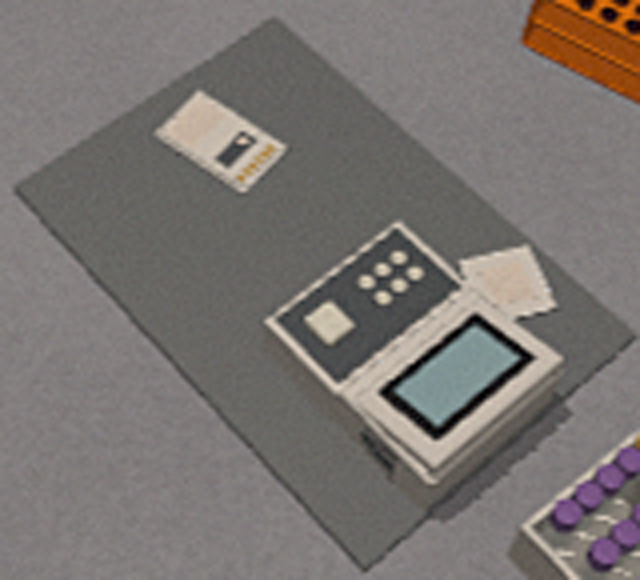

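The card's contacts face the slot: card in t1 at (145-248, 400-535), nose at the top. The start key is at t1 (266,197) / s1 (330,323), with the guides below the front face at t1 (170-285, 250-275). Now I'll measure.

```bash
python3 - <<'E'
from h import *
T=lambda x,y:(180+(x+.5)/4.5-.5,105+(y+.5)/4.5-.5)
S=lambda x,y:(215+(x+.5)/4-.5,145+(y+.5)/4-.5)
for nm,a,b in [("key",(266,197),(330,323)),("frontL+y",(130,248),(397,222)),("frontR-y",(314,241),(267,322)),
  ("card",(196,468),(221,141)),("plate -y tail",(408,548),(15,187)),("plate +y tail",(38,573),(275,17)),("plate -y rear",(377,27),(365,571)),("plate +y rear",(14,50),(636,337))]:
    print(nm,*[np.round(q,1) for q in tri(T(*a),S(*b))])
# card mask
for n,(x0,y0,x1,y1) in {"top":(205,188,245,232),"scene":(250,164,290,196)}.items():
    im=get_image(n)[y0:y1,x0:x1].astype(int); 
    big=cv2.resize(im.astype(np.uint8),None,fx=4,fy=4,interpolation=2)
    m=(big[...,0]>135).astype(np.uint8)
    m=cv2.morphologyEx(m,cv2.MORPH_CLOSE,np.ones((25,25)))
    c=max(cv2.findContours(m,0,2)[0],key=cv2.contourArea)[:,0]
    P=onz(n,(c+.5)/4-.5+[x0,y0],10.5)
    r=cv2.minAreaRect(np.float32(P[:,:2])); print(n,r,np.round(cv2.boxPoints(r),1).tolist())
# key, mask on top
for n,(x0,y0,x1,y1) in {"top":(230,140,246,157),"scene":(288,218,306,234)}.items():
    big=cv2.resize(get_image(n)[y0:y1,x0:x1],None,fx=4,fy=4,interpolation=2)
    m=(big[...,0]>130).astype(np.uint8)
    c=max(cv2.findContours(m,0,2)[0],key=cv2.contourArea)[:,0]
    r=cv2.minAreaRect(np.float32(onz(n,(c+.5)/4-.5+[x0,y0],57)[:,:2]));print("key",n,r)
E
```

```text
key [680.3  49.9  49.8] 1.2
frontL+y [646.7 143.8  43.1] 2.7
frontR-y [650.7  18.6  42.6] 4.3
card [495.9 104.4   7.2] 1.2
plate -y tail [436.2 -43.2   7.9] 1.6
plate +y tail [424.6 216.6   5.7] 0.7
plate -y rear [811.  -30.2   5.6] 3.2
plate +y rear [800.9 230.9   3. ] 1.8
top ((495.91302490234375, 103.63139343261719), (86.50930786132812, 54.77665710449219), 13.341079711914062) [[447.5, 120.30000305175781], [460.1000061035156, 67.0], [544.2999877929688, 87.0], [531.7000122070312, 140.3000030517578]]
scene ((498.270263671875, 99.92047119140625), (99.73213195800781, 63.44313049316406), 12.819815635681152) [[442.6000061035156, 119.80000305175781], [456.70001220703125, 57.900001525878906], [553.9000244140625, 80.0999984741211], [539.9000244140625, 141.89999389648438]]
key top ((679.0731811523438, 49.438232421875), (21.76544189453125, 24.449695587158203), 88.81568908691406)
key scene ((682.0015258789062, 47.30159378051758), (25.5632266998291, 23.394441604614258), 1.8483096361160278)
```

Card: centre (496,104), yaw 13.3°, measured size 86.5×54.8, which matches. Analyser: yaw about 2.05°, mouth about (649,80.5), base top about 7 mm. I'll press on the card's tail part (card x ≈ -23) with the closed fingers across the card.

```bash
python3 -m pendant '[{"fingers":0,"x":0.016,"y":-0.036,"rz":3.6},{"fingers":0,"x":0.016,"y":-0.036,"rz":3.6},{"fingers":0,"x":0.016,"y":-0.036,"rz":3.6},{"fingers":0,"x":0.016,"y":-0.036,"rz":3.6},{"fingers":0,"x":0.016,"y":-0.036,"rz":3.6},{"fingers":0,"x":0.016,"y":-0.036,"rz":3.6},{"fingers":0,"x":0.016,"y":-0.036,"rz":3.6},{"fingers":0,"x":0.016,"y":-0.036,"rz":3.6},{"fingers":0,"x":0.016,"y":-0.036,"rz":3.6},{"fingers":0,"x":0.016,"y":-0.036,"rz":3.6}]' 5
```

```text
validation failed for argument at $[0]...
```

```bash
python3 -m pendant '[{"fingers":0,"x":0.016,"y":-0.036},{"fingers":0,"x":0.016,"y":-0.036},{"fingers":0,"x":0.016,"y":-0.034},{"fingers":0,"x":0.015,"y":-0.034,"z":-0.03},{"fingers":0,"z":-0.04},{"fingers":0,"z":-0.04},{"fingers":0,"z":-0.03},{"fingers":0},{"fingers":0}]'; python3 - <<'E'
from h import *
from scipy.spatial.transform import Rotation as Ro
s=get_state();R=Ro.from_quat(s["orientation"]).as_matrix()
print(s["tool_pos"],np.round(R,3).tolist(),np.degrees(np.arctan2(R[1,1],R[0,1])),s["wrist_force"],s["finger_gap"])
E
```

```text
[250.48239267 599.51939453 218.25072837] [[-0.923, 0.385, -0.0], [0.385, 0.923, -0.001], [0.0, -0.001, -1.0]] 67.32545207265564 [-0.3707954   0.73564497 -0.05108665] 92.8998997498749validation failed for argument at $[0]...
```

```bash
python3 -m pendant '[{"fingers":0,"x":0.016,"y":-0.036,"z":0,"rx":0,"ry":0,"rz":3.6}]' 5
```

```text
t: 0.4
tool_pos: [261.8, 567.9, 217.8]
orientation: [0.161, 0.987, 0.002, -0.002]
wrist_force: [0.5, -1.0, -0.2]
finger_gap: 88.7
finger_force: 0.0
```

```bash
python3 -m pendant '[{"fingers":0,"x":0.016,"y":-0.036,"z":0,"rx":0,"ry":0,"rz":3.6},{"fingers":0,"x":0.016,"y":-0.036,"z":0,"rx":0,"ry":0,"rz":3.6},{"fingers":0,"x":0.016,"y":-0.036,"z":0,"rx":0,"ry":0,"rz":3.6},{"fingers":0,"x":0.016,"y":-0.036,"z":0,"rx":0,"ry":0,"rz":3.6},{"fingers":0,"x":0.016,"y":-0.036,"z":0,"rx":0,"ry":0,"rz":3.6},{"fingers":0,"x":0.016,"y":-0.036,"z":0,"rx":0,"ry":0,"rz":3.6},{"fingers":0,"x":0.016,"y":-0.036,"z":0,"rx":0,"ry":0,"rz":3.6},{"fingers":0,"x":0.016,"y":-0.036,"z":0,"rx":0,"ry":0,"rz":3.6},{"fingers":0,"x":0.016,"y":-0.036,"z":0,"rx":0,"ry":0,"rz":3.6},{"fingers":0,"x":0.016,"y":-0.036,"z":0,"rx":0,"ry":0,"rz":0}]'
python3 -m pendant '[{"fingers":0,"x":0.016,"y":-0.036,"z":0,"rx":0,"ry":0,"rz":0},{"fingers":0,"x":0.016,"y":-0.034,"z":0,"rx":0,"ry":0,"rz":0},{"fingers":0,"x":0.015,"y":-0.034,"z":-0.02,"rx":0,"ry":0,"rz":0},{"fingers":0,"x":0,"y":0,"z":-0.04,"rx":0,"ry":0,"rz":0},{"fingers":0,"x":0,"y":0,"z":-0.04,"rx":0,"ry":0,"rz":0},{"fingers":0,"x":0,"y":0,"z":-0.04,"rx":0,"ry":0,"rz":0},{"fingers":0,"x":0,"y":0,"z":0,"rx":0,"ry":0,"rz":0},{"fingers":0,"x":0,"y":0,"z":0,"rx":0,"ry":0,"rz":0}]'
cat > st.py <<'E'
from h import *
from scipy.spatial.transform import Rotation as Ro
s=get_state();R=Ro.from_quat(s["orientation"]).as_matrix()
print(s["t"],np.round(s["tool_pos"],1),"yaw of tool y",np.degrees(np.arctan2(R[1,1],R[0,1])).round(2),"tilt",np.round(R[:2,2],4),np.round(s["wrist_force"],1),s["finger_gap"])
E
python3 st.py
```

```text
t: 1.4
tool_pos: [427.2, 202.2, 218.9]
orientation: [-0.117, 0.993, 0.0, 0.0]
wrist_force: [0.2, 0.8, 0.1]
finger_gap: 9.7
finger_force: 0.0
t: 2.2
tool_pos: [473.7, 99.8, 79.0]
orientation: [-0.116, 0.993, -0.0, -0.0]
wrist_force: [0.6, -0.4, 0.4]
finger_gap: 0.6
finger_force: 0.0
2.2 [473.7  99.8  79. ] yaw of tool y 103.33 tilt [-0.0006 -0.0002] [ 0.6 -0.4  0.4] 0.6123590711666762
```

```bash
python3 -m pendant '[{"fingers":0,"x":0,"y":-0.001,"z":-0.03,"rx":0,"ry":0,"rz":0},{"fingers":0,"x":0,"y":0,"z":-0.025,"rx":0,"ry":0,"rz":0},{"fingers":0,"x":0,"y":0,"z":-0.004,"rx":0,"ry":0,"rz":0},{"fingers":0,"x":0,"y":0,"z":0,"rx":0,"ry":0,"rz":0}]'
python3 - <<'E'
from h import *
im=get_image("scene")[:,:,::-1];t=get_image("top")[:,:,::-1]
a=cv2.resize(im[145:245,225:325],None,fx=4,fy=4,interpolation=2);b=cv2.resize(t[140:240,180:280],None,fx=4,fy=4,interpolation=2)
cv2.imwrite("pics/c2.png",np.hstack([a,b]))
E
```

```text
t: 2.6
tool_pos: [474.7, 99.1, 21.1]
orientation: [-0.116, 0.993, 0.0, 0.001]
wrist_force: [-0.2, 0.6, -0.1]
finger_gap: 0.7
finger_force: 0.0
```

View pics/c2.png

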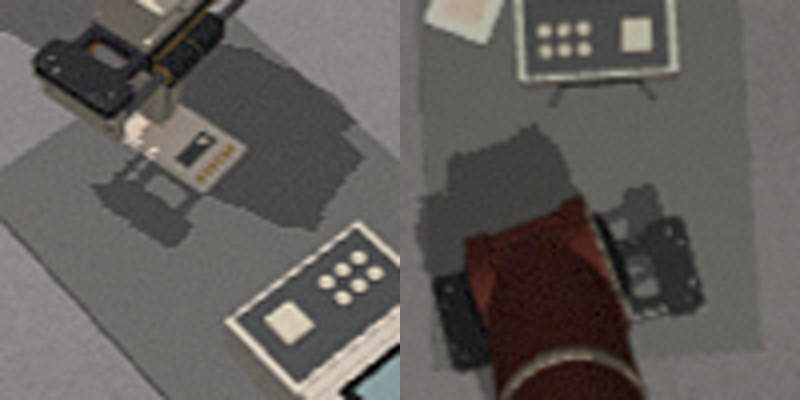

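The closed fingers hang over the label half of the card, left view (150,120). I'll descend gently.

```bash
python3 -m pendant '[{"fingers":0,"x":0,"y":0,"z":-0.004,"rx":0,"ry":0,"rz":0},{"fingers":0,"x":0,"y":0,"z":-0.002,"rx":0,"ry":0,"rz":0},{"fingers":0,"x":0,"y":0,"z":-0.001,"rx":0,"ry":0,"rz":0},{"fingers":0,"x":0,"y":0,"z":0,"rx":0,"ry":0,"rz":0}]'
for i in 1 2; do python3 -m pendant '[{"fingers":0,"x":0,"y":0,"z":-0.001,"rx":0,"ry":0,"rz":0},{"fingers":0,"x":0,"y":0,"z":0,"rx":0,"ry":0,"rz":0}]' | egrep 'pos|wrist'; done
```

```text
t: 3.1
tool_pos: [473.5, 98.7, 12.6]
orientation: [-0.116, 0.993, -0.0, -0.0]
wrist_force: [0.2, 0.7, 0.4]
finger_gap: 0.4
finger_force: 0.0
tool_pos: [473.5, 98.7, 11.5]
wrist_force: [-0.1, 0.3, -0.7]
tool_pos: [473.5, 98.7, 10.5]
wrist_force: [0.1, -0.2, 0.4]
```

```bash
python3 -m pendant '[{"fingers":0,"x":0,"y":0,"z":-0.0006,"rx":0,"ry":0,"rz":0},{"fingers":0,"x":0,"y":0,"z":0,"rx":0,"ry":0,"rz":0}]' | egrep 'pos|wrist'; python3 -m pendant '[{"fingers":0,"x":0,"y":0,"z":-0.0006,"rx":0,"ry":0,"rz":0},{"fingers":0,"x":0,"y":0,"z":0,"rx":0,"ry":0,"rz":0}]' | egrep 'pos|wrist'
```

```text
tool_pos: [473.5, 98.7, 10.0]
wrist_force: [-0.8, -0.9, 1.1]
tool_pos: [473.6, 98.7, 9.6]
wrist_force: [-0.3, 0.1, 3.4]
```

```bash
for i in 1; do python3 -m pendant '[{"fingers":0,"x":0,"y":0,"z":-0.0006,"rx":0,"ry":0,"rz":0},{"fingers":0,"x":0,"y":0,"z":0,"rx":0,"ry":0,"rz":0}]' | egrep 'pos|wrist'; python3 -m pendant '[{"fingers":0,"x":0,"y":0,"z":-0.0006,"rx":0,"ry":0,"rz":0},{"fingers":0,"x":0,"y":0,"z":0,"rx":0,"ry":0,"rz":0}]' | egrep 'pos|wrist'; done
```

```text
tool_pos: [473.6, 98.7, 9.6]
wrist_force: [-0.8, -0.4, 8.6]
tool_pos: [473.6, 98.7, 9.6]
wrist_force: [-2.5, -0.6, 12.2]
```

```bash
python3 -m pendant '[{"fingers":0,"x":0.003,"y":-0.001,"z":0,"rx":0,"ry":0,"rz":-0.6},{"fingers":0,"x":0.004,"y":-0.001,"z":0,"rx":0,"ry":0,"rz":-0.6},{"fingers":0,"x":0.004,"y":-0.001,"z":0,"rx":0,"ry":0,"rz":-0.6},{"fingers":0,"x":0.004,"y":-0.001,"z":0,"rx":0,"ry":0,"rz":-0.6},{"fingers":0,"x":0.004,"y":-0.001,"z":0,"rx":0,"ry":0,"rz":-0.6},{"fingers":0,"x":0.003,"y":-0.001,"z":0,"rx":0,"ry":0,"rz":0},{"fingers":0,"x":0,"y":0,"z":0,"rx":0,"ry":0,"rz":0}]'; python3 st.py
```

```text
t: 5.0
tool_pos: [496.6, 93.3, 9.6]
orientation: [-0.09, 0.996, 0.0, 0.001]
wrist_force: [-1.5, 0.1, 10.6]
finger_gap: 0.8
finger_force: 5.3
5.0 [496.6  93.3   9.6] yaw of tool y 100.34 tilt [0.0023 0.0008] [-1.5  0.1 10.6] 0.7642700897112632
```

```bash
python3 -m pendant '[{"fingers":0,"x":0.005,"y":-0.0016,"z":0,"rx":0,"ry":0,"rz":-0.9},{"fingers":0,"x":0.007,"y":-0.0018,"z":0,"rx":0,"ry":0,"rz":-0.9},{"fingers":0,"x":0.007,"y":-0.0018,"z":-0.0001,"rx":0,"ry":0,"rz":-0.9},{"fingers":0,"x":0.007,"y":-0.0018,"z":0,"rx":0,"ry":0,"rz":-0.9},{"fingers":0,"x":0.007,"y":-0.0018,"z":0,"rx":0,"ry":0,"rz":-0.9},{"fingers":0,"x":0.007,"y":-0.0018,"z":0,"rx":0,"ry":0,"rz":-0.9},{"fingers":0,"x":0.007,"y":-0.0018,"z":0,"rx":0,"ry":0,"rz":-0.9},{"fingers":0,"x":0.007,"y":-0.0018,"z":0,"rx":0,"ry":0,"rz":-0.9},{"fingers":0,"x":0.005,"y":-0.0018,"z":0,"rx":0,"ry":0,"rz":-0.9},{"fingers":0,"x":0,"y":0,"z":0,"rx":0,"ry":0,"rz":0}]'; python3 st.py
python3 - <<'E'
from h import *
im=get_image("scene")[:,:,::-1];t=get_image("top")[:,:,::-1]
cv2.imwrite("pics/sc3raw.png",im);cv2.imwrite("pics/t3raw.png",t)
a=cv2.resize(im[155:255,245:345],None,fx=4,fy=4,interpolation=2);b=cv2.resize(t[120:220,180:280],None,fx=4,fy=4,interpolation=2)
cv2.imwrite("pics/c3.png",np.hstack([a,b]))
E
```

```text
t: 6.0
tool_pos: [556.6, 77.0, 9.6]
orientation: [-0.019, 1.0, 0.0, 0.002]
wrist_force: [0.9, 0.1, 8.2]
finger_gap: 0.7
finger_force: 4.2
6.0 [556.6  77.    9.6] yaw of tool y 92.2 tilt [0.004  0.0008] [0.9 0.1 8.2] 0.651923596745226
```

View pics/c3.png

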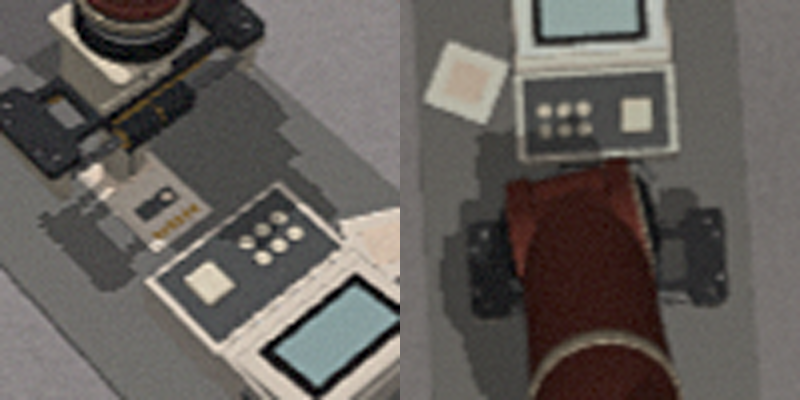

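```bash
python3 - <<'E'
from h import *
S=lambda L:[(245+(x+.5)/4-.5,155+(y+.5)/4-.5) for x,y in L]
n=onz("scene",S([(155,251),(213,207)]),9.5); print("nose",n.round(1),n.mean(0).round(1),np.degrees(np.arctan2(n[0,0]-n[1,0],n[1,1]-n[0,1])))
side=onz("scene",S([(155,251),(104,201)]),9.5);d=side[0]-side[1];print("side",side.round(1),np.degrees(np.arctan2(d[1],d[0])))
f=onz("scene",S([(147,283),(279,183)]),47.1);print("front",f.round(1),f.mean(0).round(1))
k=onz("scene",S([(209,283)]),55.1);print("key",k.round(1), "expected", [679.5,49.3])
E
```

```text
nose [[623.   53.3   9.5]
 [620.3 109.5   9.5]] [621.7  81.4   9.5] 2.7496050375327155
side [[623.   53.3   9.5]
 [568.6  50.5   9.5]] 2.9373536467792065
front [[654.2  18.3  47.1]
 [649.  141.1  47.1]] [651.6  79.7  47.1]
key [[682.1  47.6  55.1]] expected [679.5, 49.3]
```

The card followed with a few mm of creep (nose at about (621.7,81.4) in the scene frame, slot line at y≈78). I'll correct sideways and press a bit more while moving up to the guides.

```bash
python3 -m pendant '[{"fingers":0,"x":0.001,"y":-0.0005,"z":-0.0004,"rx":0,"ry":0,"rz":-0.1},{"fingers":0,"x":0.002,"y":-0.001,"z":0,"rx":0,"ry":0,"rz":-0.2},{"fingers":0,"x":0.002,"y":-0.0008,"z":0,"rx":0,"ry":0,"rz":-0.2},{"fingers":0,"x":0.002,"y":0,"z":0,"rx":0,"ry":0,"rz":0},{"fingers":0,"x":0.002,"y":0,"z":0,"rx":0,"ry":0,"rz":0},{"fingers":0,"x":0,"y":0,"z":0,"rx":0,"ry":0,"rz":0}]'; python3 st.py
python3 - <<'E'
from h import *
im=get_image("scene")[:,:,::-1]
a=cv2.resize(im[180:240,255:335],None,fx=8,fy=8,interpolation=2)
cv2.imwrite("pics/c4.png",a)
E
```

```text
t: 6.7
tool_pos: [564.3, 75.0, 9.6]
orientation: [-0.015, 1.0, 0.0, 0.001]
wrist_force: [-3.0, 1.1, 11.8]
finger_gap: 0.6
finger_force: 6.1
6.7 [564.3  75.    9.6] yaw of tool y 91.74 tilt [0.0018 0.0007] [-3.   1.1 11.8] 0.60032702402504
```

View pics/c4.png

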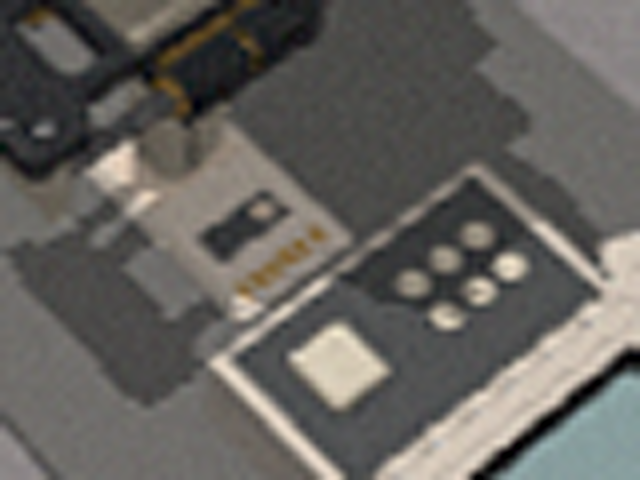

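```bash
python3 - <<'E'
from h import *
S=lambda L:[(255+(x+.5)/8-.5,180+(y+.5)/8-.5) for x,y in L]
P=onz("scene",S([(237,319),(352,241),(228,119),(145,223)]),9.5);print(P.round(1),P[:2].mean(0).round(1))
d=P[1]-P[2];print("yaw +y side",np.degrees(np.arctan2(d[1],d[0])));d=P[0]-P[3];print("yaw -y side",np.degrees(np.arctan2(d[1],d[0])))
d=P[1]-P[0];print("nose yaw",np.degrees(np.arctan2(-d[0],d[1])))
f=onz("scene",S([(214,360),(476,165)]),47.1);d=f[1]-f[0];print("front",f.round(1),f.mean(0).round(1),np.degrees(np.arctan2(-d[0],d[1])))
k=onz("scene",S([(339,365)]),55.1);print("key",k.round(1))
E
```

```text
[[629.6  50.9   9.5]
 [629.9 103.8   9.5]
 [562.6 101.9   9.5]
 [579.   49.9   9.5]] [629.8  77.4   9.5]
yaw +y side 1.5966046563348204
yaw -y side 1.1746550221514929
nose yaw -0.42025121632577345
front [[652.2  19.7  47.1]
 [648.  140.8  47.1]] [650.1  80.3  47.1] 1.9480272890083485
key [[681.8  48.1  55.1]]
```

Nose middle is now about 1.4 mm to -y and 0.7° under; I'll correct that and slide on through the guides.

```bash
python3 -m pendant '[{"fingers":0,"x":0.002,"y":0.0005,"z":0,"rx":0,"ry":0,"rz":0.2},{"fingers":0,"x":0.003,"y":0.0005,"z":0,"rx":0,"ry":0,"rz":0.2},{"fingers":0,"x":0.003,"y":0.0001,"z":0,"rx":0,"ry":0,"rz":0},{"fingers":0,"x":0.003,"y":0.0001,"z":0,"rx":0,"ry":0,"rz":0},{"fingers":0,"x":0.003,"y":0.0001,"z":0,"rx":0,"ry":0,"rz":0}]'|egrep "tool|wrist";python3 -m pendant '[{"fingers":0,"x":0.003,"y":0.0001,"z":0,"rx":0,"ry":0,"rz":0},{"fingers":0,"x":0.003,"y":0.0001,"z":0,"rx":0,"ry":0,"rz":0},{"fingers":0,"x":0.003,"y":0.0001,"z":0,"rx":0,"ry":0,"rz":0}]'|egrep "tool|wrist";python3 -m pendant '[{"fingers":0,"x":0.003,"y":0.0001,"z":0,"rx":0,"ry":0,"rz":0},{"fingers":0,"x":0.003,"y":0.0001,"z":0,"rx":0,"ry":0,"rz":0},{"fingers":0,"x":0,"y":0,"z":0,"rx":0,"ry":0,"rz":0}]'|egrep "tool|wrist"; python3 st.py; python3 - <<'E'
from h import *
im=get_image("scene")[:,:,::-1]
a=cv2.resize(im[180:240,255:335],None,fx=8,fy=8,interpolation=2)
cv2.imwrite("pics/c5.png",a)
E
```

```text
tool_pos: [577.9, 76.0, 9.6]
wrist_force: [-2.7, -0.1, 12.9]
tool_pos: [587.0, 76.3, 9.6]
wrist_force: [-1.9, -1.4, 12.2]
tool_pos: [593.7, 76.5, 9.6]
wrist_force: [-1.5, 0.1, 10.2]
7.85 [593.7  76.5   9.6] yaw of tool y 92.12 tilt [0.0025 0.0005] [-1.5  0.1 10.2] 0.5294924120111607
```

View pics/c5.png

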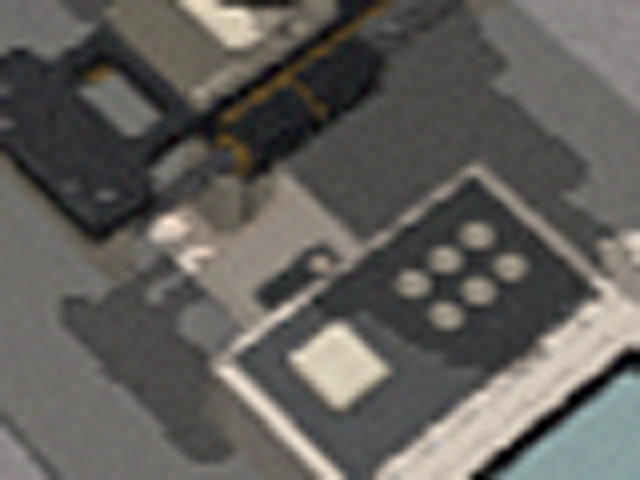

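Drag stays low (about 2 N): the nose has entered. The fingers have crept towards the housing, so I'll lift, set back 7 mm and press again.

```bash
python3 -m pendant '[{"fingers":0,"x":0,"y":0,"z":-0.0,"rx":0,"ry":0,"rz":0},{"fingers":0,"x":0,"y":0,"z":0.004,"rx":0,"ry":0,"rz":0},{"fingers":0,"x":0,"y":0,"z":0.002,"rx":0,"ry":0,"rz":0},{"fingers":0,"x":-0.007,"y":-0.0003,"z":0,"rx":0,"ry":0,"rz":0},{"fingers":0,"x":0,"y":0,"z":-0.003,"rx":0,"ry":0,"rz":0},{"fingers":0,"x":0,"y":0,"z":-0.001,"rx":0,"ry":0,"rz":0},{"fingers":0,"x":0,"y":0,"z":-0.0005,"rx":0,"ry":0,"rz":0},{"fingers":0,"x":0,"y":0,"z":0,"rx":0,"ry":0,"rz":0}]'; python3 st.py;python3 -m pendant '[{"fingers":0,"x":0,"y":0,"z":-0.001,"rx":0,"ry":0,"rz":0},{"fingers":0,"x":0,"y":0,"z":-0.0005,"rx":0,"ry":0,"rz":0},{"fingers":0,"x":0,"y":0,"z":0,"rx":0,"ry":0,"rz":0}]'; python3 st.py
```

```text
t: 8.7
tool_pos: [585.5, 76.0, 9.6]
orientation: [-0.019, 1.0, -0.0, -0.0]
wrist_force: [-0.6, -0.4, 5.9]
finger_gap: 0.8
finger_force: 2.7
8.7 [585.5  76.    9.6] yaw of tool y 92.13 tilt [-0.0002 -0.0001] [-0.6 -0.4  5.9] 0.8243059959739587
t: 9.0
tool_pos: [586.0, 76.0, 9.6]
orientation: [-0.018, 1.0, 0.0, 0.0]
wrist_force: [-3.2, -0.3, 13.0]
finger_gap: 0.4
finger_force: 6.6
9.0 [586.   76.    9.6] yaw of tool y 92.12 tilt [0.0009 0.0001] [-3.2 -0.3 13. ] 0.4227027931449589
```

```bash
python3 -m pendant '[{"fingers":0,"x":0.002,"y":0.0001,"z":-0.0002,"rx":0,"ry":0,"rz":0},{"fingers":0,"x":0.0025,"y":0.0001,"z":-0.0001,"rx":0,"ry":0,"rz":0},{"fingers":0,"x":0.0025,"y":0.0001,"z":0,"rx":0,"ry":0,"rz":0},{"fingers":0,"x":0.0025,"y":0.0001,"z":0,"rx":0,"ry":0,"rz":0},{"fingers":0,"x":0.0025,"y":0.0001,"z":0,"rx":0,"ry":0,"rz":0}]'|egrep "tool|wrist";python3 -m pendant '[{"fingers":0,"x":0.0025,"y":0.0001,"z":-0.0002,"rx":0,"ry":0,"rz":0},{"fingers":0,"x":0.0025,"y":0.0001,"z":-0.0002,"rx":0,"ry":0,"rz":0}]'|egrep "tool|wrist"
```

```text
tool_pos: [598.2, 76.8, 9.6]
wrist_force: [-3.6, -0.4, 14.9]
tool_pos: [602.0, 77.0, 9.6]
wrist_force: [-7.0, -1.2, 21.2]
```

```bash
python3 -m pendant '[{"fingers":0,"x":0.0015,"y":0.0001,"z":-0.0001,"rx":0,"ry":0,"rz":0},{"fingers":0,"x":0.0015,"y":0,"z":0,"rx":0,"ry":0,"rz":0}]'|egrep "tool|wrist";python3 -m pendant '[{"fingers":0,"x":0.0015,"y":0.0001,"z":0,"rx":0,"ry":0,"rz":0},{"fingers":0,"x":0.0015,"y":0.0001,"z":0,"rx":0,"ry":0,"rz":0}]'|egrep "tool|wrist"
```

```text
tool_pos: [603.8, 77.0, 9.6]
wrist_force: [-8.9, -0.5, 20.5]
tool_pos: [607.3, 77.2, 9.6]
wrist_force: [-5.7, 0.2, 18.5]
```

```bash
python3 -m pendant '[{"fingers":0,"x":0.0025,"y":0.0001,"z":0.0004,"rx":0,"ry":0,"rz":0},{"fingers":0,"x":0.0025,"y":0.0001,"z":0.0001,"rx":0,"ry":0,"rz":0},{"fingers":0,"x":0.0025,"y":0.0001,"z":0,"rx":0,"ry":0,"rz":0}]'|egrep "tool|wrist";python3 -m pendant '[{"fingers":0,"x":0.0025,"y":0.0001,"z":0,"rx":0,"ry":0,"rz":0},{"fingers":0,"x":0.0025,"y":0.0001,"z":0,"rx":0,"ry":0,"rz":0}]'|egrep "tool|wrist"
```

```text
tool_pos: [615.3, 77.6, 9.6]
wrist_force: [-4.9, -0.9, 15.5]
tool_pos: [620.4, 77.7, 9.6]
wrist_force: [-4.8, -0.1, 15.4]
```

```bash
python3 -m pendant '[{"fingers":0,"x":0.002,"y":0.0001,"z":0,"rx":0,"ry":0,"rz":0},{"fingers":0,"x":0.002,"y":0.0001,"z":0,"rx":0,"ry":0,"rz":0}]'|egrep "tool|wrist";python3 -m pendant '[{"fingers":0,"x":0.0015,"y":0.0001,"z":0,"rx":0,"ry":0,"rz":0},{"fingers":0,"x":0.0015,"y":0,"z":0,"rx":0,"ry":0,"rz":0}]'|egrep "tool|wrist"
```

```text
tool_pos: [623.9, 77.9, 9.6]
wrist_force: [-7.0, -0.1, 18.7]
tool_pos: [624.4, 77.9, 9.6]
wrist_force: [-8.9, 0.5, 19.7]
```

```bash
python3 -m pendant '[{"fingers":0,"x":0.0015,"y":0.0001,"z":0,"rx":0,"ry":0,"rz":0},{"fingers":0,"x":0.0005,"y":0,"z":0,"rx":0,"ry":0,"rz":0}]'|egrep "tool|wrist"
```

```text
tool_pos: [627.1, 77.9, 9.6]
wrist_force: [-8.7, 0.3, 18.6]
```

```bash
python3 -m pendant '[{"fingers":0,"x":0.001,"y":0,"z":0,"rx":0,"ry":0,"rz":0},{"fingers":0,"x":0.001,"y":0,"z":0,"rx":0,"ry":0,"rz":0},{"fingers":0,"x":0,"y":0,"z":0,"rx":0,"ry":0,"rz":0}]'|egrep "tool|wrist"
```

```text
tool_pos: [629.2, 78.0, 9.6]
wrist_force: [-7.9, -0.0, 18.2]
```

Sliding on at constant force means the stop is reached and the finger slips. I'll lift and check how much tail sticks out.

```bash
python3 -m pendant '[{"fingers":0,"x":0,"y":0,"z":0.004,"rx":0,"ry":0,"rz":0},{"fingers":0,"x":0,"y":0,"z":0.02,"rx":0,"ry":0,"rz":0},{"fingers":0,"x":-0.02,"y":0,"z":0.04,"rx":0,"ry":0,"rz":0},{"fingers":0,"x":-0.04,"y":0,"z":0.04,"rx":0,"ry":0,"rz":0},{"fingers":0,"x":-0.04,"y":0,"z":0.03,"rx":0,"ry":0,"rz":0},{"fingers":0,"x":-0.03,"y":0,"z":0.01,"rx":0,"ry":0,"rz":0},{"fingers":0,"x":0,"y":0,"z":0,"rx":0,"ry":0,"rz":0},{"fingers":0,"x":0,"y":0,"z":0,"rx":0,"ry":0,"rz":0}]'; python3 - <<'E'
from h import *
im=get_image("scene")[:,:,::-1];t=get_image("top")[:,:,::-1]
a=cv2.resize(im[165:240,255:330],None,fx=5,fy=5,interpolation=2);b=cv2.resize(t[125:200,190:265],None,fx=5,fy=5,interpolation=2)
cv2.imwrite("pics/c6.png",np.hstack([a,b]))
E
```

```text
t: 12.3
tool_pos: [507.1, 77.9, 147.0]
orientation: [-0.019, 1.0, 0.0, 0.001]
wrist_force: [0.8, -0.2, -0.2]
finger_gap: 0.4
finger_force: 0.0
```

View pics/c6.png

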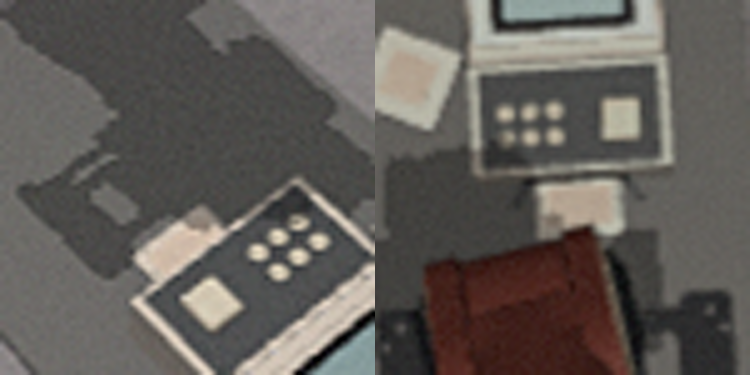

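```bash
python3 - <<'E'
from h import *
print(onz("top",[(190+(247+.5)/5-.5,125+(235.5)/5-.5),(190+(161.5)/5-.5,125+(238.5)/5-.5)],9.5).round(1))
print("front top",onz("top",[(190+(247.5)/5-.5,125+(168.5)/5-.5)],47).round(1))
print(onz("scene",[(255+(133.5)/5-.5,165+(250.5)/5-.5),(255+(196.5)/5-.5,165+(207.5)/5-.5)],9.5).round(1))
E
```

```text
[[612.4  51.3   9.5]
 [611.8 106.2   9.5]]
front top [[649.4  49.2  47. ]]
[[612.3  54.2   9.5]
 [612.2 101.1   9.5]]
```

The tail edge is at x≈612 in the top frame with the face at about 648.5, so about 36 mm sticks out: home. Next, the start key at (679.3,49.4), top at about z=55.

```bash
python3 -m pendant '[{"fingers":0,"x":0.03,"y":-0.005,"z":0,"rx":0,"ry":0,"rz":0},{"fingers":0,"x":0.04,"y":-0.006,"z":0,"rx":0,"ry":0,"rz":0},{"fingers":0,"x":0.04,"y":-0.006,"z":0,"rx":0,"ry":0,"rz":0},{"fingers":0,"x":0.04,"y":-0.006,"z":0,"rx":0,"ry":0,"rz":0},{"fingers":0,"x":0.0225,"y":-0.0055,"z":0,"rx":0,"ry":0,"rz":0},{"fingers":0,"x":0,"y":0,"z":-0.03,"rx":0,"ry":0,"rz":0},{"fingers":0,"x":0,"y":0,"z":-0.03,"rx":0,"ry":0,"rz":0},{"fingers":0,"x":0,"y":0,"z":-0.02,"rx":0,"ry":0,"rz":0},{"fingers":0,"x":0,"y":0,"z":0,"rx":0,"ry":0,"rz":0},{"fingers":0,"x":0,"y":0,"z":0,"rx":0,"ry":0,"rz":0}]'
```

```text
t: 13.4
tool_pos: [679.7, 49.1, 65.8]
orientation: [-0.018, 1.0, -0.0, -0.0]
wrist_force: [0.3, 0.3, 0.8]
finger_gap: 0.4
finger_force: 0.0
```

```bash
python3 -m pendant '[{"fingers":0,"x":0,"y":0,"z":-0.005,"rx":0,"ry":0,"rz":0},{"fingers":0,"x":0,"y":0,"z":-0.003,"rx":0,"ry":0,"rz":0},{"fingers":0,"x":0,"y":0,"z":-0.001,"rx":0,"ry":0,"rz":0},{"fingers":0,"x":0,"y":0,"z":0,"rx":0,"ry":0,"rz":0}]'|egrep "tool|wrist"; for i in 1 2; do python3 -m pendant '[{"fingers":0,"x":0,"y":0,"z":-0.001,"rx":0,"ry":0,"rz":0},{"fingers":0,"x":0,"y":0,"z":-0.001,"rx":0,"ry":0,"rz":0},{"fingers":0,"x":0,"y":0,"z":0,"rx":0,"ry":0,"rz":0}]'|egrep "tool|wrist"; done
```

```text
tool_pos: [679.4, 49.4, 58.2]
wrist_force: [-0.5, -0.3, 0.2]
tool_pos: [679.1, 49.3, 55.7]
wrist_force: [0.7, 0.1, 0.9]
tool_pos: [679.3, 49.3, 54.0]
wrist_force: [0.0, -1.3, 2.4]
```

```bash
python3 -m pendant '[{"fingers":0,"x":0,"y":0,"z":-0.001,"rx":0,"ry":0,"rz":0},{"fingers":0,"x":0,"y":0,"z":-0.001,"rx":0,"ry":0,"rz":0},{"fingers":0,"x":0,"y":0,"z":0,"rx":0,"ry":0,"rz":0}]'|egrep "tool|wrist"; python3 -m pendant '[{"fingers":0,"x":0,"y":0,"z":-0.001,"rx":0,"ry":0,"rz":0},{"fingers":0,"x":0,"y":0,"z":-0.0005,"rx":0,"ry":0,"rz":0},{"fingers":0,"x":0,"y":0,"z":0,"rx":0,"ry":0,"rz":0}]'|egrep "tool|wrist"
```

```text
tool_pos: [679.3, 49.3, 52.0]
wrist_force: [-0.7, 0.2, 2.9]
tool_pos: [679.3, 49.4, 50.7]
wrist_force: [-0.0, -0.2, 5.1]
```

```bash
python3 -m pendant '[{"fingers":0,"x":0,"y":0,"z":-0.0008,"rx":0,"ry":0,"rz":0},{"fingers":0,"x":0,"y":0,"z":0,"rx":0,"ry":0,"rz":0},{"fingers":0,"x":0,"y":0,"z":0,"rx":0,"ry":0,"rz":0}]'|egrep "tool|wrist"; python3 -m pendant '[{"fingers":0,"x":0,"y":0,"z":0.005,"rx":0,"ry":0,"rz":0},{"fingers":0,"x":0,"y":0,"z":0.02,"rx":0,"ry":0,"rz":0},{"fingers":0,"x":0,"y":0,"z":0.04,"rx":0,"ry":0,"rz":0},{"fingers":0,"x":-0.03,"y":-0.03,"z":0.04,"rx":0,"ry":0,"rz":0},{"fingers":0,"x":-0.04,"y":-0.03,"z":0.03,"rx":0,"ry":0,"rz":0},{"fingers":0,"x":-0.04,"y":-0.04,"z":0,"rx":0,"ry":0,"rz":0},{"fingers":0,"x":-0.04,"y":-0.04,"z":0,"rx":0,"ry":0,"rz":0},{"fingers":0,"x":-0.02,"y":-0.03,"z":0,"rx":0,"ry":0,"rz":0},{"fingers":0,"x":0,"y":0,"z":0,"rx":0,"ry":0,"rz":0}]'
python3 - <<'E'
from h import *
im=get_image("scene")[:,:,::-1];t=get_image("top")[:,:,::-1]
a=cv2.resize(im[165:240,255:330],None,fx=5,fy=5,interpolation=2);b=cv2.resize(t[125:200,190:265],None,fx=5,fy=5,interpolation=2)
cv2.imwrite("pics/c7.png",np.hstack([a,b]))
E
```

```text
tool_pos: [679.4, 49.4, 50.7]
wrist_force: [-2.6, -0.5, 7.9]
t: 16.2
tool_pos: [524.5, -109.4, 174.3]
orientation: [-0.014, 1.0, -0.002, -0.002]
wrist_force: [0.5, -0.2, -0.2]
finger_gap: 0.6
finger_force: 0.0
```

View pics/c7.png

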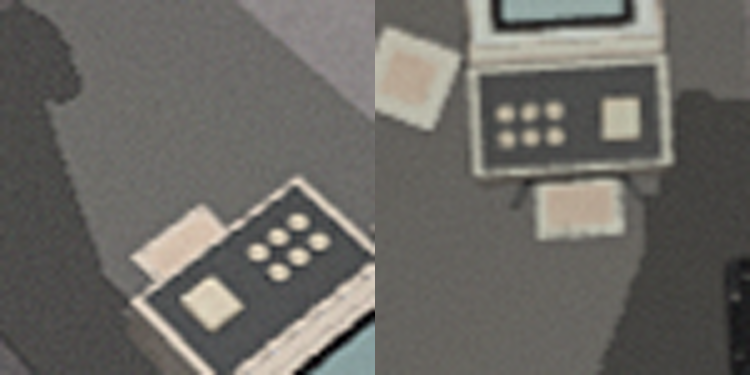

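The card is straight in the slot with its tail unobstructed, top view (535-625, 180-240), and the key has sprung back. One precise check of the tail edge before handing in.

```bash
python3 - <<'E'
from h import *
for n,(x0,y0,x1,y1) in {"top":(217,163,320-3,180)}.items():
    x1=320 and 318-72+2
    im=cv2.resize(get_image(n)[y0:y1,x0:x1],None,fx=4,fy=4,interpolation=2)
    g=im[...,0]; m=(g>135).astype(np.uint8); m[:4*0]=0
    for col in range(0,m.shape[1],8):
        r=np.flatnonzero(m[:,col])
        if len(r): print(col,onz(n,[(x0+(col+.5)/4-.5,y0+(r[-1]+1)/4-.5)],9.5)[0].round(1)[:2],end=" ")
k=get_image("top")[140:157,230:246]
E
```

```text
24 [610.8 103.6] 32 [611.4  97.2] 40 [612.1  90.8] 48 [611.9  84.4] 56 [611.8  78. ] 64 [612.4  71.6] 72 [613.1  65.2] 80 [612.9  58.9] 88 [613.6  52.5]
```

```bash
python3 -c "
from plant import *
print(finish_job())"
```

```text
the job is handed in; nothing more can be done
None
```

I slid the card into the slot up to the stop, then pressed the start key fully and saw it spring back. I handed the job in at about 16 s; the hand-in returned no verdict. About 36 mm of tail sticks out, within about 1 mm by camera.

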